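Hold the magnifier over the watch movement

TASK

Draw the hand magnifier out of its sloping stand by its handle, gripping it gently (no more than about 40 N, for the hollow battery handle cracks) and keeping the fingers off the glass. Turn it so the lens lies level and hold it centred over the uncovered watch movement in its holder, about 80 mm above it, as for inspection; finish while still holding it there. Leave the stand, the movement and everything else on the bench where they are, and do not set the magnifier down or drop it.

Things in the scene. Friction and masses are not known exactly. Their poses are not given: they have to be found in the camera images.
- magnifier: LED hand magnifier, 105 to 165 g, lens-up in its stand: a black rim 76 mm across and 11 mm thick, on a white handle 105 mm long, 20 mm wide (its y), 14 mm thick (its z). Origin: centre of the glass. x runs along the handle towards the lens: the handle spans x = -38 to -143 mm. z: the lens axis. At the start x points away from the robot, about 51 degrees up; y is level.
- glass: the clear glass lens inside the magnifier's rim, 68 mm across, 8 mm thick at its middle; origin at its centre, axes those of the magnifier. Fingers must not touch it.
- handle_mid (a point): point on the handle's axis to pinch across the 20 mm width: 68 mm from the glass centre (x = -68 mm), 30 mm below the rim and, in the stand, 30 mm above the sleeve's mouth. 20 to 30 N from each finger holds the magnifier firmly; over 40 N may crack the hollow handle.
- butt (a point): middle of the handle's lower end, 143 mm from the glass centre; at the start it stands on the bottom of the sleeve, 45 mm inside its mouth
- stand: the magnifier's desk stand, upright, loose, 0.95 kg: flat foot 110 (x) by 84 (y) by 13 mm with a black rectangular sleeve sloping 55 degrees up towards the stand's +x, which points away from the robot within 0.3 rad. Sleeve inside 23 by 17 mm, 45 mm deep, 1.5 mm play on each side of the handle: the magnifier comes out along the slope (its own +x). Origin: centre of the foot's underside, z up.
- sleeve_mouth (a point): centre of the open upper end of the stand's sleeve, about 73 mm above the bench
- movement: round open brass and silver watch movement, 36 mm across, clamped in a small dark steel movement holder 74 by 46 mm, 20 mm high in all, loose, 140 g. Origin: centre of the underside; z up. It is the only uncovered movement (another lies under the glass dome).
- movement_top (a point): centre of the movement's top face, 20 mm above the bench; the lens goes about 80 mm above this point
- oil_cups: bystander: white tray 92 by 44 mm with four small domed oil cups, 26 mm high; origin: centre of the underside
- dust_dome: bystander: clear glass dome with a knob, 92 mm across, 75 mm high, over a small movement; origin: centre of the underside
- screwdriver_rack: bystander: dark wooden rack 150 mm (y) by 50 mm with seven small screwdrivers lying on it, about 110 mm in x with the drivers, 60 mm high; origin: centre of the underside
- tweezers: bystander: steel tweezers lying flat, 137 mm long (x), 9 mm high; origin near their middle, at the bench
- blower: bystander: terracotta rubber dust blower standing nozzle up, 60 mm across, 92 mm high; origin: centre of the underside
- fitting_press: bystander: aluminium hand-fitting press, foot 85 by 52 mm, 143 mm high; origin: centre of the underside
- watch: bystander: steel wristwatch on a grey cushion, 74 by 60 mm, 52 mm high; origin: centre of the underside
There are look-alikes about, which are no part of the job. What is shaped like the stand but blue or pink is not meant.

How it is judged:
By the outcome, as a careful person would: the job done as asked, in the order asked, and still so for the second after the job is handed in, while the arm keeps its last pose, push and grip.
It also fails if it takes over 40 s, if anything falls off the work surface, if the arm or the gripper's body presses on something with over 40 N, if the wrist force passes 120 N, or if a joint passes its speed limit or range.

ROBOT

A 6-joint arm with a two-finger parallel gripper is mounted at the origin on the work surface. World frame = base frame: x ahead of the robot, y to its left, z up, the work surface at z = 0. Lengths are in mm, angles in rad, forces in N, time in s.
With the tool pointing down it reaches from about 325 to 900 mm from the base axis. Payload 3.5 kg.
Tool frame: the origin (TCP) lies midway between the tips of the shut fingers; the grasp point (between the pads) lies 19 mm behind it; z points along the fingers, y is the line along which they close (so a half turn about z gives the same grasp; the last joint's range is limited). The gripper opens to 85 mm and grips with 20 to 120 N. Pads are 22 mm wide; open, the fingers measure 114 mm over their backs; the gripper's body (76 mm by 85 mm) begins 54 mm behind the grasp point. The pads swing forward as they close: fully open they stand 13 mm farther back than shut.
Start: joints at [1.198, 0.276, -0.026, 1.268, 0, 1.467], TCP at [166.593, 602.386, 231.313] pointing down, gripper open.
Joint ranges: [-3.12, 3.12], [-0.85, 1.88], [-1.08, 1.24], [-1.95, 2.15], [-1.57, 1.53], [-3.14, 3.14]. Speed limits (rad/s): [2.57, 2.57, 3.14, 3.14, 3.14, 3.14].

INTERFACE

Orientations are given as a rotation vector (axis times angle).
In Python, from rig import robot, cams, workorder gives the robot as it stands.
- The arm moves only by the shell command python3 -m jog 'ROWS' [FORCE]. ROWS is JSON, a list that holds one entry, the list of rows, each a list of 7 numbers: the opening, from -1 (shut) to 1 (fully open), then the shift along the tool's x, y, z in mm, then the turn, a rotation vector about the tool's x, y, z in degrees. In form: [[[gripper, tx, ty, tz, ax, ay, az], ...]]. A call has 1 to 10 rows; each row is the pose to reach, as a shift and turn from the pose commanded when the call began, along the tool's axes at that moment; what a row does not reach only later rows make up. A row lasts 1/10 s, in which the tool goes at most 50 mm and 8.59 degrees, less where a joint would pass 70% of its speed; a pose out of reach is approached as far as the arm can. A call with a gripper value outside its range is refused whole. The fingers move at their own pace and stop on an object; FORCE is the grip in N (left out, the last holds). Time passes only in rows, so rows that repeat a pose let the fingers close. It gives the time, the measured TCP pose, the force, the opening and the grip force at its end, in the units of the state.
- robot.state(): the state, without advancing time (a new reading comes with each control period).
- cams.snapshot(name): name is "scene" or "top"; returns the picture (400x640x3 uint8, blue, green, red); there is no depth.
- cams.camera_info(name): a dict with "mtx" (3x3 intrinsics, pixels), "world_to_cam" (4x4, takes a point from world to camera coordinates). Camera axes: x right, y down, z forward; pixel columns grow to the right and rows downward; lengths in mm; the calibration is good to about 2 mm. A picture is of the moment at which its call begins. camera_info takes no time and is no camera call.
- workorder.hand_in(): hands the job in; it is judged then, once.
The state is a dict: "time": time; "joint_positions": joint angles; "dq": joint speeds; "joint_torque": joint torques, N m; "position": TCP position; "orientation": TCP orientation; "force": force on the tool from outside, world axes, zero at the start; "wrist_torque": the same for the moment, N m; "grip_width": finger opening in mm; "gripper_force": force on a finger pad.
Only numpy, scipy, OpenCV 4.12 (cv2) and the standard library are available. Lean on these libraries where they do the work, as an engineer would, in place of code of your own. Each camera call takes 0.05 s, during which the arm holds its last target. There are 200 camera calls.

## Working session

There is one attempt and no reset: what is moved stays moved. The work goes in short steps, Python scripts to look and compute and a shell command to move; the robot and the scene stay as the last step left them, time stands still between calls to the robot, and variables do not carry over. Pictures are saved under pics/ and viewed, at most 10 in all, crops included, and the job is handed in when it is done.

```bash
mkdir -p pics; python3 - <<'E'
from rig import robot,cams
import cv2,numpy as np
for n in("scene","top"):
    cv2.imwrite(f"pics/{n}0.png",cams.snapshot(n)); i=cams.camera_info(n); print(n,np.round(i["mtx"],1).tolist(),np.round(i["world_to_cam"],3).tolist())
s=robot.state();print(s["position"],s["orientation"],s["time"],s["grip_width"])
E
```

```text
scene [[466.6, 0.0, 321.8], [0.0, 466.6, 197.6], [0.0, 0.0, 1.0]] [[-0.657, 0.754, 0.003, 377.801], [0.469, 0.411, -0.781, -147.963], [-0.59, -0.512, -0.624, 1730.059], [0.0, 0.0, 0.0, 1.0]]
top [[434.9, 0.0, 327.5], [0.0, 434.9, 197.5], [0.0, 0.0, 1.0]] [[-0.02, -1.0, -0.004, 9.062], [-0.987, 0.021, -0.161, 557.518], [0.161, 0.001, -0.987, 1148.63], [0.0, 0.0, 0.0, 1.0]]
[166.34789952 601.71482262 230.24278041] [-0.42249297 -3.11255236  0.00313405] 0.1 85.7599440156303
```

View pics/scene0.png

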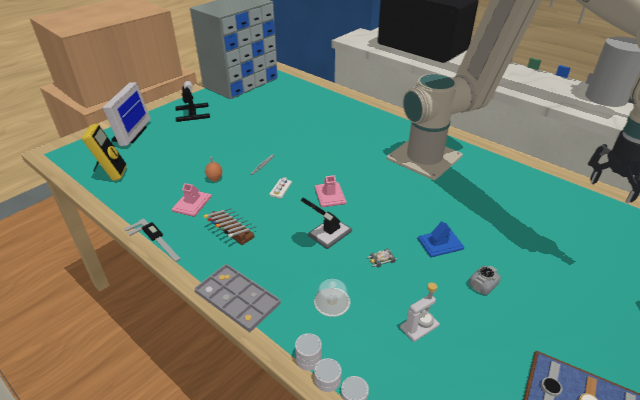

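View pics/top0.png

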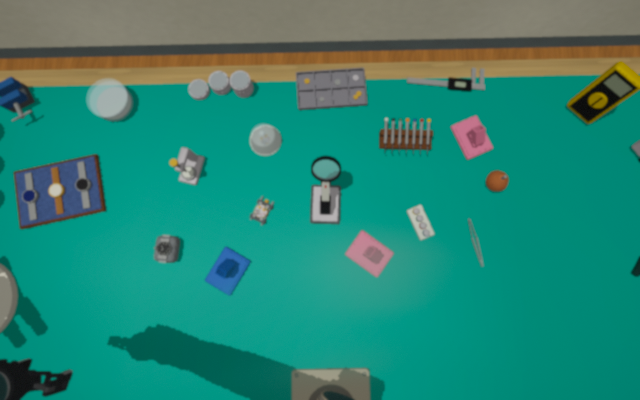

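The scene view shows the magnifier's stand at about (330,230) and the movement at (381,257). In the top view the lens is at (325,168), the stand at (326,205) and the movement at (262,210). I'll enlarge both.

```bash
python3 - <<'E'
import cv2,numpy as np
t=cv2.imread("pics/top0.png")[145:235,240:360]; s=cv2.imread("pics/scene0.png")[185:275,290:410]
cv2.imwrite("pics/crop0.png",cv2.resize(t,None,fx=6.6,fy=6.6,interpolation=cv2.INTER_CUBIC))
cv2.imwrite("pics/crop1.png",cv2.resize(s,None,fx=6.6,fy=6.6,interpolation=cv2.INTER_CUBIC))
E
```

```text
(no output)
```

View pics/crop0.png

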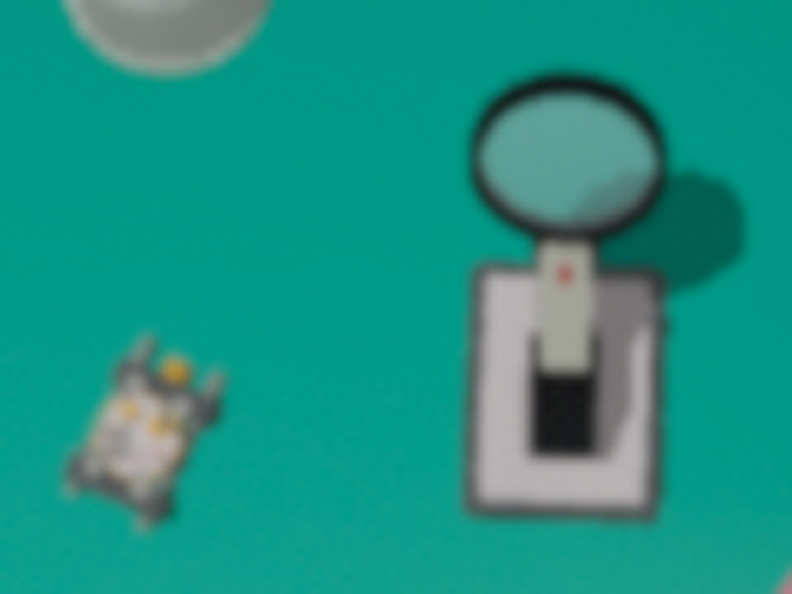

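View pics/crop1.png

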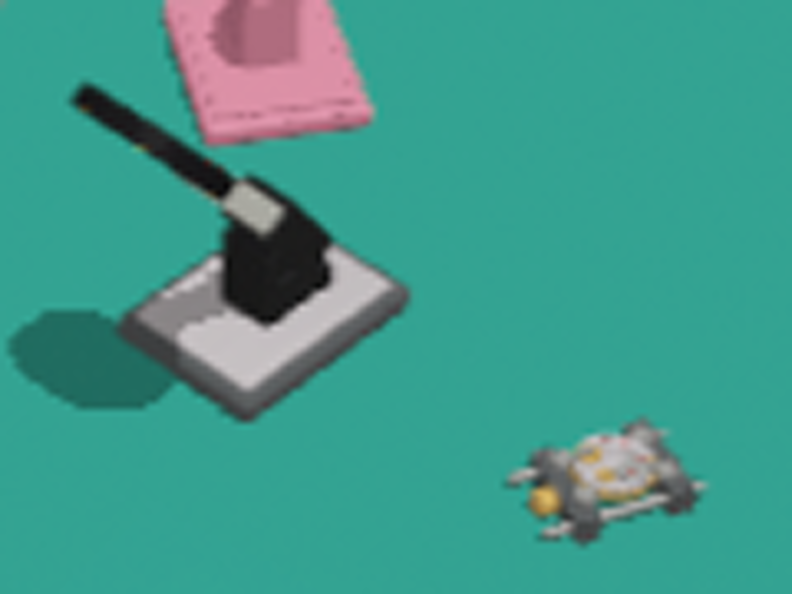

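Enlarged top view (crop pixels): lens centre (567,156), foot corners (470,265), (668,270), (660,522), (465,518), handle entering the sleeve at (565,375), movement disc centre (130,440). Enlarged scene view: lens edge-on from (83,95) to (230,190), movement disc (615,465), handle meeting the sleeve at (265,215).

```bash
cat > h.py <<'E'
from rig import robot,cams
import numpy as np
from scipy.spatial.transform import Rotation as R
from scipy.optimize import least_squares
C={n:cams.camera_info(n) for n in("scene","top")}
def proj(n,p):
    q=C[n]["world_to_cam"]@np.r_[p,1]; q=C[n]["mtx"]@q[:3]; return q[:2]/q[2]
def plane(n,uv,z):
    W=C[n]["world_to_cam"]; Rm=W[:3,:3]; c=-Rm.T@W[:3,3]; d=Rm.T@np.linalg.solve(C[n]["mtx"],np.r_[uv,1]); return c+d*(z-c[2])/d[2]
def tri(a,b):
    r=least_squares(lambda p:np.r_[proj("top",p)-a,proj("scene",p)-b],[600,0,100]); return r.x,r.fun
T=lambda u,v:np.array([240+(u+.5)/6.6-.5,145+(v+.5)/6.6-.5])
S=lambda u,v:np.array([290+(u+.5)/6.6-.5,185+(v+.5)/6.6-.5])
E
python3 - <<'E'
from h import *
np.set_printoptions(precision=1,suppress=True)
print("lens",*tri(T(567,156),S(157,142)))
print("mov",*tri(T(130,440),S(615,465)),plane("top",T(130,440),20),plane("scene",S(615,465),20))
print("mouth-ish",*tri(T(565,372),S(265,222)))
c=[plane("top",T(*p),13) for p in [(470,265),(668,270),(660,522),(465,518)]]
c=np.array(c);print(c,c.mean(0),np.linalg.norm(np.diff(c,axis=0),axis=1), "yaw",np.degrees(np.arctan2(*( (c[0]+c[1]-c[2]-c[3])[1::-1]))))
print("rim junction z?",[plane("top",T(567,241),z) for z in(110,120,130)])
print("S corners",[plane("scene",S(*p),z) for p,z in [((245,395),13),((410,290),13),((120,325),13),((248,420),0)]])
E
```

```text
lens [614.7   1.8 151.4] [-0.3  0.2 -0.4 -0.1]
mov [527.7 187.5  19.8] [ 0.5 -0.3  0.6  0. ] [526.8 188.7  20. ] [528.8 186.3  20. ]
mouth-ish [545.2   4.1  63. ] [-0.1  0.  -0.1 -0. ]
[[600.5  44.1  13. ]
 [596.5 -40.8  13. ]
 [488.1 -34.7  13. ]
 [491.5  47.8  13. ]] [544.1   4.1  13. ] [ 85.  108.6  82.6] yaw -2.582897394144617
rim junction z? [array([590.5,   1.8, 110. ]), array([588.4,   1.8, 120. ]), array([586.4,   1.7, 130. ])]
S corners [array([594.8,  35.7,  13. ]), array([493.4,  48. ,  13. ]), array([597.8, -35.9,  13. ]), array([595.7,  38.4,   0. ])]
```

```bash
cat >> h.py <<'E'
np.set_printoptions(precision=1,suppress=True)
def magR(el,yaw):  # magnifier axes as columns
    e,w=np.radians([el,yaw]); x=np.array([np.cos(e)*np.cos(w),np.cos(e)*np.sin(w),np.sin(e)]); y=np.array([-np.sin(w),np.cos(w),0]); return np.c_[x,y,np.cross(x,y)]
def tool(M): return np.c_[-M[:,0],M[:,1],-M[:,2]]
def rel(p,Rt):
    s=robot.state(); R0=R.from_rotvec(s["orientation"]).as_matrix()
    return R0.T@(p-s["position"]), np.degrees(R.from_matrix(R0.T@Rt).as_rotvec())
M=magR(51,-2.2); Rg=tool(M); lens=np.array([614.7,1.8,151.4]); mid=lens-68*M[:,0]; tg=mid+19*Rg[:,2]
E
python3 -c "
from h import *
print(mid,tg,Rg); print(*rel(tg-110*Rg[:,2],Rg))"
```

```text
[571.9   3.4  98.6] [586.7   2.9  86.6] [[-0.6  0.   0.8]
 [ 0.   1.  -0. ]
 [-0.8  0.  -0.6]]
[-481.6 -484.6   75.3] [ -6.  -50.8 -12.3]
```

```bash
python3 -m jog '[[[1,-482,-485,75,-6,-50.8,-12.3],[1,-482,-485,75,-6,-50.8,-12.3],[1,-482,-485,75,-6,-50.8,-12.3],[1,-482,-485,75,-6,-50.8,-12.3],[1,-482,-485,75,-6,-50.8,-12.3],[1,-482,-485,75,-6,-50.8,-12.3],[1,-482,-485,75,-6,-50.8,-12.3],[1,-482,-485,75,-6,-50.8,-12.3],[1,-482,-485,75,-6,-50.8,-12.3],[1,-482,-485,75,-6,-50.8,-12.3]]]' 25
python3 -c "
from h import *
print(robot.state()['joint_positions']); print(*rel(tg-110*Rg[:,2],Rg))"
```

```text
time: 1.1
position: [410.7, 175.1, 181.4]
orientation: [0.043, 2.256, -0.022]
force: [11.1, 7.3, 8.3]
grip_width: 85.5
gripper_force: 0.0
[ 0.5 -0.4 -1.1  0.1 -0.4  0.4]
[ -41.5 -165.3   91.4] [-0.  -0.3  0. ]
```

```bash
python3 -m jog '[[[1,-41,-165,91,0,0,0],[1,-41,-165,91,0,0,0],[1,-41,-165,91,0,0,0],[1,-41,-165,91,0,0,0],[1,-41,-165,91,0,0,0],[1,-41,-165,91,0,0,0]]]'
python3 -c "
from h import *
print((robot.state()['joint_positions']*100)); print(*rel(tg-110*Rg[:,2],Rg))
import cv2
cv2.imwrite('pics/s1.png',cv2.resize(cams.snapshot('scene')[130:280,250:450],(800,600)))"
```

```text
time: 1.7
position: [508.8, 5.2, 162.4]
orientation: [0.053, 2.271, -0.024]
force: [-0.3, -0.1, -0.7]
grip_width: 85.6
gripper_force: 0.0
[ -17.3  -28.  -107.6   -9.1    9.6   -8.1]
[ 9.9  0.6 -1.5] [-0.4 -1.2 -0.3]
```

View pics/s1.png

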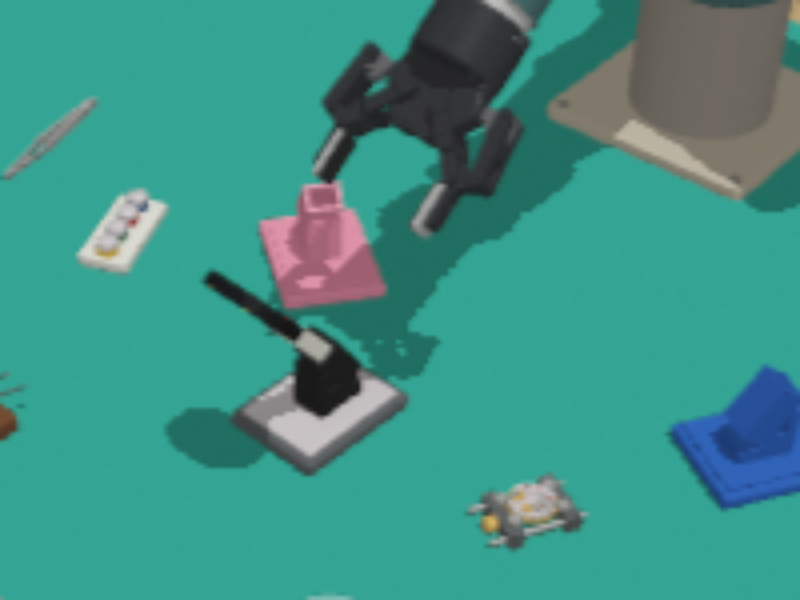

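Open gripper is behind the stand and in line with the handle, and nothing is near it. The 10 mm shortfall comes from the joint 3 limit. I'll go closer in two steps.

```bash
python3 -m jog '[[[1,10,0.6,20,-0.4,-1.2,-0.3],[1,10,0.6,45,-0.4,-1.2,-0.3],[1,10,0.6,68,-0.4,-1.2,-0.3],[1,10,0.6,68,-0.4,-1.2,-0.3],[1,10,0.6,68,-0.4,-1.2,-0.3]]]'
python3 -c "
from h import *
print((robot.state()['joint_positions']*100)); print(*rel(tg,Rg))
import cv2
cv2.imwrite('pics/t2.png',cv2.resize(cams.snapshot('top')[140:230,265:385],(800,600),interpolation=2))"
```

```text
time: 2.25
position: [554.1, 9.1, 111.6]
orientation: [0.032, 2.25, -0.015]
force: [-0.7, 0.8, -0.4]
grip_width: 85.6
gripper_force: 0.0
[ -15.1   -2.4 -107.7  -37.     9.6   -7.7]
[-1.2 -5.3 41.2] [0.5 0.1 0.3]
```

View pics/t2.png

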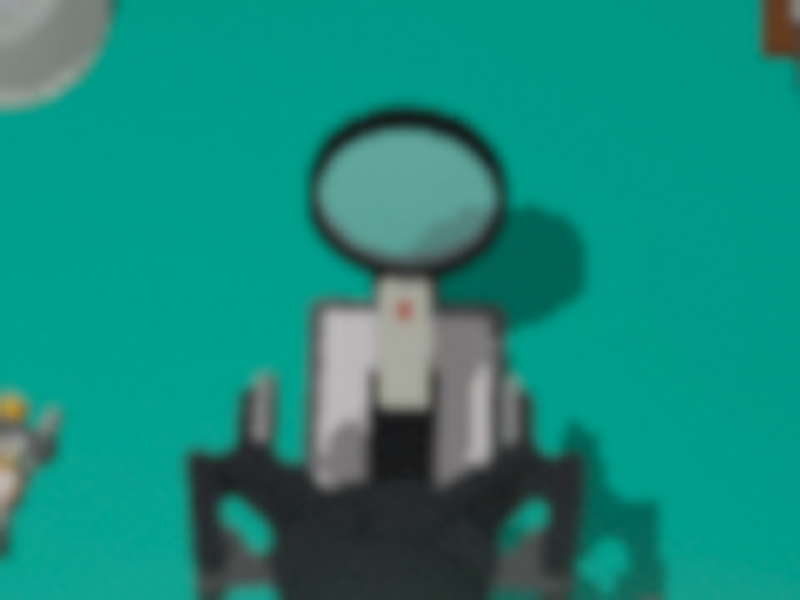

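In the top view the finger pads are at columns 275 and 502 (middle 388) and the handle is at 404. That is about 5.5 mm towards −y, which matches the computed −5.3. I'll go on to the grasp pose.

```bash
python3 -m jog '[[[1,-1,-5.5,0,0.5,0,0.3],[1,-1,-5.5,12,0.5,0,0.3],[1,-1,-5.5,28,0.5,0,0.3],[1,-1,-5.5,41,0.5,0,0.3],[1,-1,-5.5,41,0.5,0,0.3],[1,-1,-5.5,41,0.5,0,0.3]]]'
python3 -c "
from h import *
print((robot.state()['joint_positions']*100)); print(*rel(tg,Rg))"
```

```text
time: 2.9
position: [587.3, -0.3, 88.2]
orientation: [0.047, 2.247, -0.025]
force: [1.1, 0.1, 0.3]
grip_width: 85.3
gripper_force: 0.0
[ -15.3   10.7 -103.6  -46.4    8.5   -7. ]
[1.7 3.1 0.5] [-0.3  0.3 -0.1]
```

```bash
python3 -m jog '[[[1,1.5,2.8,0.5,-0.3,0.3,0],[1,1.5,2.8,0.5,-0.3,0.3,0],[1,1.5,2.8,0.5,-0.3,0.3,0]]]'
python3 -c "
from h import *
print(*rel(tg,Rg))
import cv2
cv2.imwrite('pics/t3.png',cv2.resize(cams.snapshot('top')[140:230,265:385],(800,600),interpolation=2))"
```

```text
time: 3.2
position: [586.7, 2.6, 86.4]
orientation: [0.045, 2.252, -0.019]
force: [0.2, 0.5, -0.5]
grip_width: 85.5
gripper_force: 0.0
[-0.2  0.3 -0.2] [ 0.1 -0.1 -0.1]
```

View pics/t3.png

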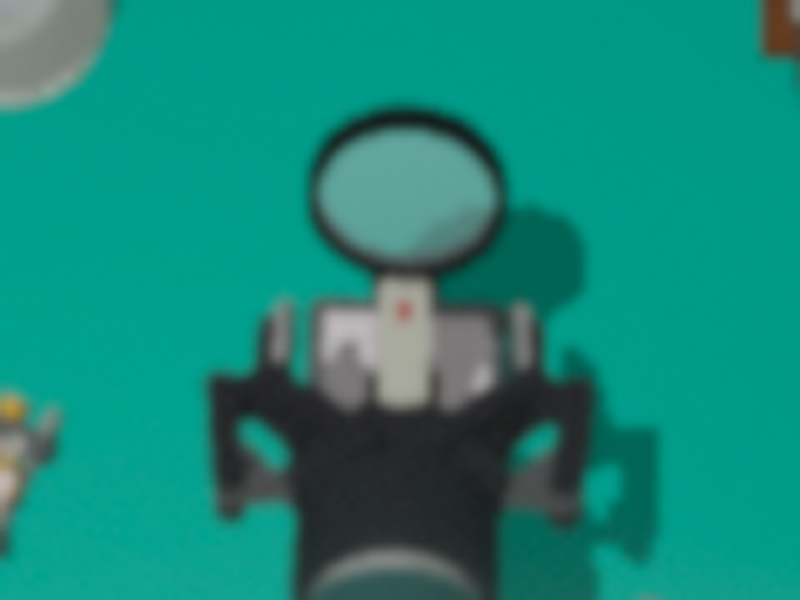

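Pads are at columns 293 and 512 (middle 402.5) and the handle is at 404, so it is centred. The pads are below the rim. I'll close at 25 N.

```bash
python3 -m jog '[[[-1,0,0,0,0,0,0],[-1,0,0,0,0,0,0],[-1,0,0,0,0,0,0],[-1,0,0,0,0,0,0],[-1,0,0,0,0,0,0],[-1,0,0,0,0,0,0],[-1,0,0,0,0,0,0],[-1,0,0,0,0,0,0]]]' 25
```

```text
time: 4.05
position: [586.9, 2.4, 85.9]
orientation: [0.045, 2.253, -0.019]
force: [-1.3, -0.6, 0.9]
grip_width: 19.7
gripper_force: 30.5
```

```bash
python3 -m jog '[[[-1,-3,0,-0.1,0,0,0],[-1,-8,0,-0.3,0,0,0],[-1,-14,0,-0.5,0,0,0],[-1,-20,0,-0.7,0,0,0],[-1,-26,0,-0.9,0,0,0],[-1,-32,0,-1.1,0,0,0],[-1,-38,0,-1.3,0,0,0],[-1,-44,0,-1.5,0,0,0],[-1,-50,0,-1.7,0,0,0],[-1,-56,0,-1.9,0,0,0]]]'
python3 -c "
from h import *
print((robot.state()['joint_positions']*100))"
```

```text
time: 5.05
position: [621.0, 1.1, 130.9]
orientation: [0.045, 2.253, -0.018]
force: [0.5, 0.3, -1.0]
grip_width: 19.3
gripper_force: 30.2
[-14.    4.5 -93.2 -29.2   8.   -6.2]
```

```bash
cat >> h.py <<'E'
Mf=magR(0,19); Rf=tool(Mf); mov=np.array([527.8,187.5,20.])
def tf(h): return mov+[0,0,h]-68*Mf[:,0]+19*Rf[:,2]
E
python3 -c "
from h import *
s=robot.state(); print(rel(s['position']+[15,0,80],Rg)); print(rel(tf(160),Rf),tf(160))
print('blue',plane('top',[228,270],30),'press',plane('top',[188,165],30))"
```

```text
(array([-71.5,   0.8, -38.8]), array([ 0.1, -0.1, -0.1]))
(array([  80.1,  158.1, -145.8]), array([ -9.3,  50.3, -19.9])) [463.5 165.4 161. ]
blue [366.7 271.1  30. ] press [661.1 388.8  30. ]
```

```bash
python3 -m jog '[[[-1,-12,0,-5,0,0,0],[-1,-28,0,-14,0,0,0],[-1,-46,0,-24,0,0,0],[-1,-62,0,-34,0,0,0],[-1,-71,1,-39,0,0,0],[-1,-71,1,-39,0,0,0]]]'
python3 -c "
from h import *
print(rel(tf(160),Rf))"
```

```text
time: 5.65
position: [636.9, 1.3, 213.2]
orientation: [0.044, 2.248, -0.019]
force: [-0.2, -0.5, -0.9]
grip_width: 19.6
gripper_force: 30.3
(array([ 153.5,  157.1, -107. ]), array([ -9.4,  50.6, -19.8]))
```

```bash
python3 -m jog '[[[-1,8,8,-5,-0.5,2.5,-1],[-1,24,24,-16,-1.4,7.5,-3],[-1,42,43,-29,-2.5,13.5,-5.3],[-1,60,62,-42,-3.7,20,-7.8],[-1,79,81,-55,-4.9,26.2,-10.2],[-1,98,100,-68,-6,32.4,-12.7],[-1,116,119,-81,-7.1,38.4,-15],[-1,132,136,-92,-8.1,43.5,-17],[-1,146,149,-101,-9,48,-18.8],[-1,153,157,-107,-9.4,50.6,-19.8]]]'
python3 -m jog '[[[-1,0,0,0,0,0,0],[-1,0,0,0,0,0,0],[-1,0,0,0,0,0,0]]]'
python3 -c "
from h import *
import cv2
print(rel(tf(160),Rf),robot.state()['joint_positions']*100)
a=cams.snapshot('top')[150:250,220:320];b=cams.snapshot('scene')[160:310,280:480]
cv2.imwrite('pics/t4.png',cv2.resize(a,(600,600),interpolation=2));cv2.imwrite('pics/s4.png',cv2.resize(b,(800,600),interpolation=2))"
```

```text
time: 6.65
position: [460.9, 166.2, 157.4]
orientation: [0.519, -3.088, -0.003]
force: [0.4, 0.4, -1.6]
grip_width: 19.2
gripper_force: 30.2
time: 6.95
position: [461.8, 164.8, 158.8]
orientation: [0.516, -3.094, -0.002]
force: [-0.2, -0.6, -1.3]
grip_width: 19.7
gripper_force: 30.2
(array([-1.8, -0.1, -2.2]), array([ 0.1, -0.2, -0.1])) [ 21.    9.4 -40.9 107.3   0.2 -12.1]
```

View pics/t4.png

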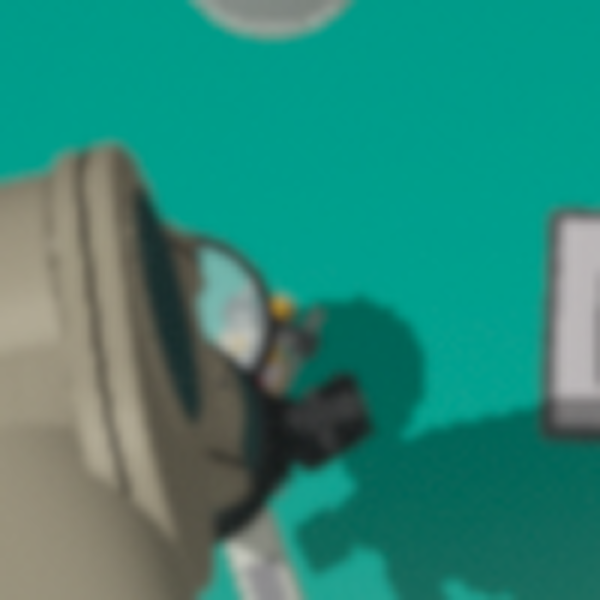

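View pics/s4.png

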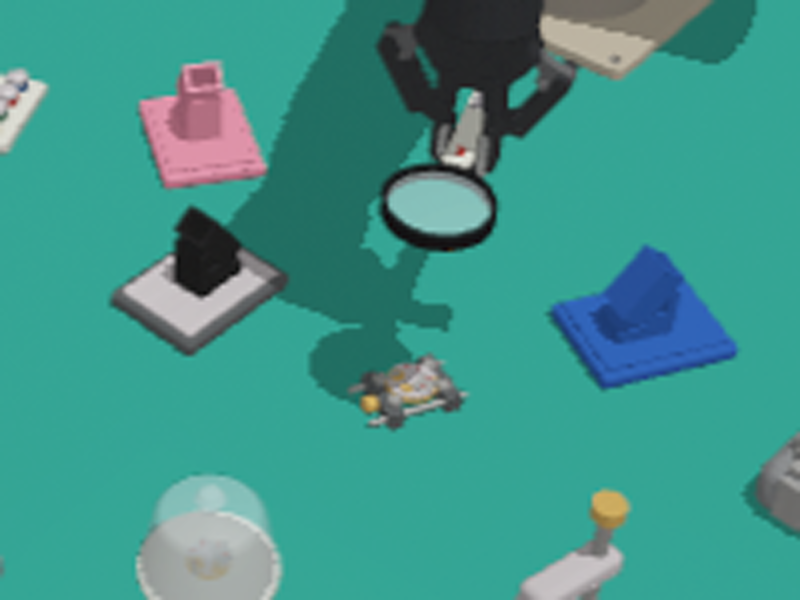

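The scene view shows the lens held, rim silhouette at columns 380–497 and rows 163–249 in the crop, with the empty stand unmoved and the movement at (412,383). I'll compare the rim with what the tool pose predicts.

```bash
python3 - <<'E'
from h import *
import cv2
s=robot.state(); R0=R.from_rotvec(s["orientation"]).as_matrix(); M0=np.c_[-R0[:,0],R0[:,1],-R0[:,2]]
c0=s["position"]-19*R0[:,2]+68*M0[:,0]; print("pred lens",c0)
# observed rim silhouette: dark + glass blob near lens in scene crop
im=cv2.imread("pics/s4.png"); g=im.max(2); m=(g<75).astype(np.uint8); m[:, :370]=0; m[:, 510:]=0; m[260:]=0
pts=np.argwhere(m)[:,::-1]; pts=pts[(pts[:,1]>185)]
print("obs left/right/bottom",pts[:,0].min(),pts[:,0].max(),pts[:,1].max(), "left row",np.median(pts[pts[:,0]==pts[:,0].min(),1]),"right row",np.median(pts[pts[:,0]==pts[:,0].max(),1]))
a=np.linspace(0,2*np.pi,360)
def sil(c,Mm,r,z): return np.array([(proj("scene",c+Mm@[r*np.cos(t),r*np.sin(t),z])-[280,160]+.5)*4-.5 for t in a])
for pit in(-6,-3,0,3,6):
    Mm=M0@R.from_euler("y",-pit,degrees=True).as_matrix(); c=s["position"]-19*R0[:,2]+68*Mm[:,0]
    q=np.r_[sil(c,Mm,38,5.5),sil(c,Mm,38,-5.5)]; i=sil(c,Mm,34,5.5)
    print(pit,"L,R",q[:,0].min(),q[:,0].max(),"T,B",q[:,1].min(),q[:,1].max(),"inner top edge T,B",i[:,1].min(),i[:,1].max())
E
```

```text
pred lens [526.3 186.8 178. ]
obs left/right/bottom 380 495 251 left row 193.0 right row 208.5
-6 L,R 376.198684187279 494.73416756086885 T,B 169.4141247194616 265.48317704888984 inner top edge T,B 173.67374333020507 249.21512279239357
-3 L,R 376.3538477528077 495.26639363197137 T,B 167.28526026965392 259.91871942002376 inner top edge T,B 171.32828729670064 243.1802005047648
0 L,R 376.6085694622873 495.86381219064083 T,B 165.07069937167 254.02212820179557 inner top edge T,B 168.88785482242974 236.86041676523575
3 L,R 376.96374910523195 496.522686284414 T,B 162.76779370694294 247.81372063808192 inner top edge T,B 166.35140082202747 230.27804518092898
6 L,R 377.41964574429426 497.2446326387551 T,B 160.37948874375104 241.32051221651318 inner top edge T,B 163.72297718174718 223.46184561997075
```

```bash
cat > fit.py <<'E'
from h import *
import cv2
def fit(im,ox,oy,k,box):
    x0,x1,y0,y1=box; s=robot.state(); R0=R.from_rotvec(s["orientation"]).as_matrix(); M0=np.c_[-R0[:,0],R0[:,1],-R0[:,2]]
    c0=s["position"]-19*R0[:,2]+68*M0[:,0]
    m=np.zeros(im.shape[:2],np.uint8); m[y0:y1,x0:x1]=(im[y0:y1,x0:x1,1]<90)
    n,l,st,_=cv2.connectedComponentsWithStats(m); m=(l==1+st[1:,4].argmax()).astype(np.uint8)
    P=cv2.convexHull(cv2.findContours(m,0,1)[0][0])[:,0].astype(np.float32)
    d=np.r_[P[1:],P[:1]]; P=np.concatenate([P+(d-P)*t for t in(0,)]) ; P=P[P[:,1]>y0+2]
    a=np.linspace(0,2*np.pi,120)
    def f(v):
        Mm=M0@R.from_euler("xy",[v[0],-v[1]],degrees=True).as_matrix(); c=c0+[v[2],v[3],0]
        q=np.array([(proj("scene",c+Mm@[38*np.cos(t),38*np.sin(t),z])-[ox,oy]+.5)*k-.5 for t in a for z in(-5.5,5.5)],np.float32)
        h=cv2.convexHull(q); return np.array([cv2.pointPolygonTest(h,(float(p[0]),float(p[1])),True) for p in P])
    r=least_squares(f,[0,0,0,0],diff_step=1e-2,x_scale=[3,3,3,3],loss="soft_l1"); print("roll,pitch,dx,dy",r.x,"rms",np.sqrt((r.fun**2).mean()),len(P),"lens",c0+[*r.x[2:],0],"z axis",(M0@R.from_euler("xy",[r.x[0],-r.x[1]],degrees=True).as_matrix())[:,2]*57.3)
E
python3 -c "
from fit import *
im=cv2.imread('pics/s4.png')
for t in (178,184,190): fit(im,280,160,4,(370,510,t,265))
print('stand/mov check',plane('scene',[280+412/4,160+383/4],20))"
```

```text
roll,pitch,dx,dy [0. 0. 0. 0.] rms 2.2939320074341536 25 lens [526.3 186.8 178. ] z axis [ 0.2 -0.1 57.3]
roll,pitch,dx,dy [0. 0. 0. 0.] rms 2.3696826995460296 23 lens [526.3 186.8 178. ] z axis [ 0.2 -0.1 57.3]
roll,pitch,dx,dy [0. 0. 0. 0.] rms 2.437452317230559 21 lens [526.3 186.8 178. ] z axis [ 0.2 -0.1 57.3]
stand/mov check [530.7 188.5  20. ]
```

```bash
sed -i 's/^    r=least_squares.*loss="soft_l1");/    from scipy.optimize import minimize; r=minimize(lambda v:np.abs(f(v)).sum(),[0,0,0,0],method="Nelder-Mead",options=dict(initial_simplex=np.vstack([np.zeros(4),3*np.eye(4)]),maxiter=300)); r.fun=f(r.x);/' fit.py
python3 -c "
from fit import *
im=cv2.imread('pics/s4.png')
for t in (178,190): fit(im,280,160,4,(370,510,t,265))
print(mov)"
```

```text
roll,pitch,dx,dy [-2.3 -0.2 -3.3 -1.5] rms 0.7834250847084262 25 lens [522.9 185.4 178. ] z axis [-0.3  2.2 57.3]
roll,pitch,dx,dy [-2.2  1.1 -2.7 -1. ] rms 0.8704000321850416 21 lens [523.6 185.9 178. ] z axis [-1.5  1.6 57.3]
[527.8 187.5  20. ]
```

```bash
python3 -c "
from h import *
print(rel(tf(80)+[2,.5,0],Rf))"
```

```text
(array([-4.1, -0.4, 78.2]), array([ 0.1, -0.2, -0.1]))
```

```bash
python3 -m jog '[[[-1,0,0,6,0,0,0],[-1,-1,0,18,0,0,0],[-1,-2,0,32,0,0,0],[-1,-3,0,46,0,0,0],[-1,-4,-0.4,59,0,0,0],[-1,-4,-0.4,70,0,0,0],[-1,-4,-0.4,76,0,0,0],[-1,-4,-0.4,78,0,0,0],[-1,-4,-0.4,78,0,0,0],[-1,-4,-0.4,78,0,0,0]]]'
python3 -c "
from fit import *
print(rel(tf(80)+[2,.5,0],Rf))
b=cv2.resize(cams.snapshot('scene')[160:310,280:480],(800,600),interpolation=2);cv2.imwrite('pics/s5.png',b)"
```

```text
time: 8.05
position: [466.1, 166.5, 81.8]
orientation: [0.517, -3.095, -0.003]
force: [-0.1, 0.3, -0.9]
grip_width: 19.7
gripper_force: 30.2
(array([ 0.7, -0.4,  0.8]), array([ 0.1, -0.2, -0. ]))
```

View pics/s5.png

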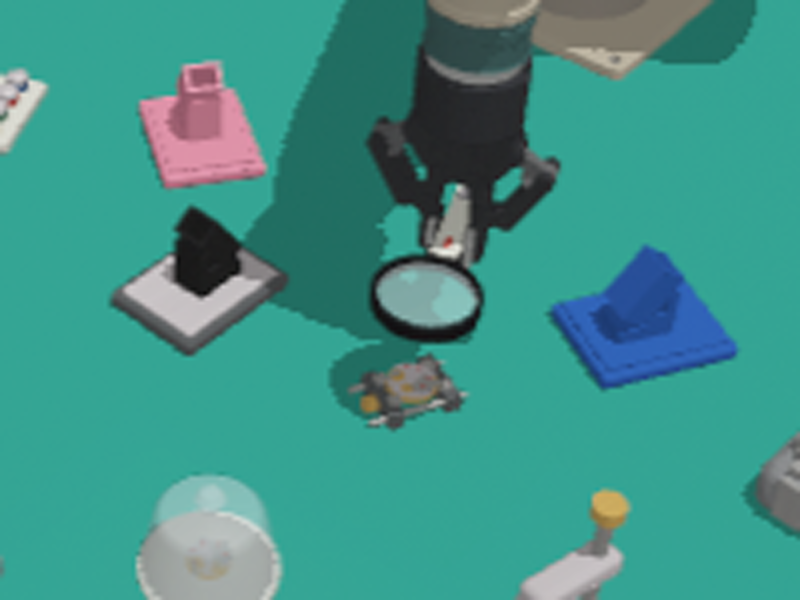

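The lens is low over the movement: rim at columns 370–485, rows 255–342, movement disc at (412,383). Nothing else has moved. I'll fit the lens against the movement.

```bash
python3 -c "
from fit import *
im=cv2.imread('pics/s5.png')
for t in (270,282): fit(im,280,160,4,(358,498,t,356))
print('mov scene cam',plane('scene',[280+412.5/4-.4,160+382.5/4-.4],20),'bbox centre at z100',plane('scene',[280+428/4-.4,160+298.5/4-.4],100))"
```

```text
roll,pitch,dx,dy [-0.7 -0.4 -2.1 -0.7] rms 0.5313271199808494 25 lens [528.5 187.9 100.7] z axis [ 0.3  0.7 57.3]
roll,pitch,dx,dy [ 0.2  1.1 -1.6 -0.1] rms 0.4637443892930461 20 lens [529.  188.5 100.7] z axis [-0.7 -0.6 57.3]
mov scene cam [529.5 186.7  20. ] bbox centre at z100 [526.6 189.2 100. ]
```

The lens is level to about 1°, within about 2 mm of the movement's centre and 80 mm above it. I'll let it settle and hand in.

```bash
python3 -m jog '[[[-1,0,0,0.5,0,0,0],[-1,0,0,0.5,0,0,0],[-1,0,0,0.5,0,0,0]]]' && python3 -c "
from rig import workorder
print(workorder.hand_in())"
```

```text
time: 8.4
position: [465.7, 166.4, 81.0]
orientation: [0.517, -3.094, -0.003]
force: [-0.3, -0.7, -2.0]
grip_width: 19.8
gripper_force: 30.2
the job is handed in; nothing more can be done
None
```

I handed the job in at 8.4 s with the magnifier still held about 80 mm over the uncovered movement, level to about 1° and centred to about 2 mm by camera fit, at about 30 N grip; nothing else on the bench looked moved.

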